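Index the staking stage into its ball notch and hold it

TASK

Release the stage lock by pressing the three spring keys on the key box one at a time, smallest first, then the middle one, then the largest, with the stage still where it stands. Then take the stage by its upright wooden handle and slide it along the rails until you feel its ball drop into the notch under the staking punch, and finish there still holding the handle, with the stage at rest in the notch. Leave the loose parts around it where they are.

Things in the scene. Friction and masses are not known exactly. Their poses are not given: they have to be found in the camera images.
- stage: sliding stage: brass plate 66 x 70 x 15 mm on two low rails, carrying a steel anvil with a balance wheel fixed on it. Origin: on the rails' centre line at table height, abreast of anvil, ball and handle (all at its y = 0). It slides only along its own level +y axis, from near the -y end stop, 80 to 190 mm to the notch (220 mm between stops). Drag about 5 N. Its x points from handle to rails
- stage_grip (a point): grip point in the upright wooden handle tab, at the robot's end of a steel arm (14 mm wide, top at z 0.040) 120 mm from the rails' centre line. Tab: 14 mm thick along the stage's y, 26 mm along its x, standing 55 mm above the arm, top 20.5 mm above this point. Axes as stage. Free room for a gripper from straight above, fingers closing along the stage's y
- notch (a point): mouth of the notch, an 11 mm gap in the steel index bar along the far side of the rails, abreast of the punch; axes parallel to the stage's. The stage's sprung ball (16 mm) rides on the bar and drops 2 mm into the notch exactly where stage has y = 0 in this frame. Within about 4 mm of the middle the drag on the hand turns into a pull of 1 to 3 N; pushing on out of the notch then takes 15 to 20 N along the rails
- keybox: grey key box of the stage lock, 85 x 200 x 25 mm, fixed left of the slide; origin at the centre of its underside; the row of three keys runs along its y axis, 60 mm apart; which key has which place varies
- key_small (a joint): spring push key of plain bright metal, round, 16 mm across, the smallest of the three; 0 = up, grows to 0.006 m (fully down, about 5 N; springs back). A press counts from 0.004 m.
- key_middle (a joint): spring push key of plain bright metal, round, 26 mm across, the middle-sized one of the three; 0 = up, grows to 0.006 m (fully down, about 5 N; springs back). A press counts from 0.004 m.
- key_large (a joint): spring push key of plain bright metal, round, 38 mm across, the largest of the three; 0 = up, grows to 0.006 m (fully down, about 5 N; springs back). A press counts from 0.004 m.
- key_small_top (a point): centre of the top face of the smallest key, 18 mm above the key box while it is up, moving with the key; pressed straight down. The key stands 6 mm proud of a round collar whose radius is 8 mm greater
- key_middle_top (a point): centre of the top face of the middle-sized key, 18 mm above the key box while it is up, moving with the key; pressed straight down. The key stands 6 mm proud of a round collar whose radius is 8 mm greater
- key_large_top (a point): centre of the top face of the largest key, 18 mm above the key box while it is up, moving with the key; pressed straight down. The key stands 6 mm proud of a round collar whose radius is 8 mm greater
- press: staking press, fixed: grey frame 222 mm high, column beyond the rails and to the left of the punch, a slanting arm over the rails holding a downward brass punch (tip at z 0.095), hand lever at the back up to 0.30. Origin at table height straight below the punch. Nothing of it reaches more than 20 mm from the punch axis towards the robot
- bird_tail: bystander: green enamelled bird tail, flat fan 75 mm long, lying; origin at its brass root
- spool_form: bystander: boxwood spool form, 40 mm across and 40 high, upright; origin at its foot
- pulley: bystander: pewter drive pulley, 56 mm across, 24 high, lying; origin at its underside
- driver: bystander: screwdriver 150 mm long, lying
- barrel: bystander: brass ring 34 mm across, 14 high
- pin_jar: bystander: small closed amber jar, 44 mm across, 50 high
- collet: bystander: steel collet 22 mm across, 34 high, upright

How it is judged:
By the outcome, as a careful person would: the job done as asked, in the order asked, and still so for the second after the job is handed in, while the arm keeps its last pose, push and grip.
It also fails if it takes over 72 s, if anything falls off the work surface, if the arm or the gripper's body presses on something with over 40 N, if the wrist force passes 120 N, or if a joint passes its speed limit or range.

ROBOT

A 6-joint arm with a two-finger parallel gripper is mounted at the origin on the work surface. World frame = base frame: x ahead of the robot, y to its left, z up, the work surface at z = 0. Lengths are in m, angles in rad, forces in N, time in s.
With the tool pointing down it reaches from about 0.35 to 0.775 m from the base axis. Payload 5.5 kg.
Tool frame: the origin (TCP) lies at the very end of the fingers, on their centre line; the grasp point (between the pads) lies 19 mm behind it; z points along the fingers, y is the direction in which the jaws open and shut (so a half turn about z gives the same grasp; the last joint's range is limited). The gripper opens to 85 mm and grips with 20 to 120 N. Pads are 22 mm wide; open, the fingers measure 114 mm over their backs; the gripper's body (76 mm by 85 mm) begins 54 mm behind the grasp point. The pads swing forward as they close: fully open they stand 13 mm farther back than shut.
Start: joints at [-1.262, 0.313, 0.046, 1.304, 0, 1.431], TCP at [0.249, -0.518, 0.231] pointing down, gripper open.
Joint ranges: [-2.76, 2.76], [-0.86, 1.69], [-1.03, 1.26], [-2.2, 2.34], [-1.47, 1.5], [-3.14, 3.14]. Speed limits (rad/s): [2.57, 2.57, 3.14, 3.14, 3.14, 3.14].

INTERFACE

Orientations are given as a unit quaternion [w, x, y, z].
In Python, from workcell import get_state, read_camera, hand_in, find_in, silhouettes gives the robot as it stands. The module is installed in compiled form; this text tells all that it offers.
- The arm moves only by the tool send_rows, never from a script. Its argument "deltas" is a list that holds one entry, the list of rows, each a list of 6 numbers: the shift along the world's x, y, z in cm, then the turn, a rotation vector about the world's x, y, z in degrees. In form: [[[dx, dy, dz, wx, wy, wz], ...]]. A call has 1 to 12 rows; each row is the pose to reach, as a shift and turn from the pose commanded when the call began; what a row does not reach only later rows make up. A row lasts 1/10 s, in which the tool goes at most 50 mm and 8.59 degrees, less where a joint would pass 70% of its speed; a pose out of reach is approached as far as the arm can. A call with a gripper value outside its range is refused whole. "jaw" is the opening, from -1 (shut) to 1 (fully open), so that 0 is half open, set as the call begins (left out, the last holds). The fingers move at their own pace and stop on an object; "force" is the grip in N (left out, the last holds). Time passes only in rows, so rows that repeat a pose let the fingers close. It gives the time, the measured TCP pose, the force and the opening at its end, in the units of the state.
- get_state(): the state, without advancing time (a new reading comes with each control period).
- read_camera(name): name is "scene" or "top" or "wrist"; returns a dict with "img" (420x560x3 uint8, red, green, blue), "z_map" (420x560 float32, m along the optical axis (not along the pixel's ray), 0 where there is no reading), "vfov" (degrees; the focal length in pixels is half the picture's height over the tangent of half this angle, whatever the lens; pixels are square), "cx", "cy" (the principal point, pixels), "k1" (the pictures are not rectified: a ray, as slopes to the right and down, at radius r is drawn at 1 + k1 r^2 times it, then the intrinsics apply), "R" (3x3) and "t" (3): a world point X has camera coordinates R X + t; the wrist camera has in their place "hand_eye" (4x4, takes a point from camera to tool coordinates, whose origin is the TCP and whose axes are the flange's). Camera axes: x right, y down, z forward; pixel columns grow to the right and rows downward; lengths in m; the calibration is good to about 2 mm. A picture is of the moment at which its call begins: read the wrist's pose just before it.
- hand_in(): hands the job in, once; it reports no verdict.
Trained networks look in a picture, given as the dict that the camera call returned (one of the last four; its "shot" number tells which), for a name from the list of things; names that differ only in an ending like _2 or _b are one class to them, and where a whole thing is asked for, a point or a joint stands for the part that bears it (a point fixed in the world has none). Each returns a list of dicts, best first, with "conf" (0 to 1); they miss things now and then, are a little off and sometimes report something else, mostly with a low value. They report only what shows in the picture. A call takes as long as a camera call.
- find_in(picture, thing): "box" ([centre column, centre row, width, height] in pixels, round what is visible of it).
- silhouettes(picture, thing): "mask" (420x560 bool, what is visible of it) and "box" ([centre column, centre row, width, height] in pixels, round what is visible of it).
The state is a dict: "clock": time; "joint_pos": joint angles; "qvel": joint speeds; "tau": joint torques, N m; "tcp_pos": TCP position; "orientation": TCP orientation; "wrist_force": force on the tool from outside, world axes, zero at the start; "ft_torque": the same for the moment, N m; "finger_gap": finger opening in m.
Only numpy, scipy, OpenCV 4.12 (cv2) and the standard library are available. Lean on these libraries where they do the work, as an engineer would, in place of code of your own. Each camera call takes 0.05 s, during which the arm holds its last target.

## Working session

There is one attempt and no reset: what is moved stays moved. The work goes in short steps, Python scripts to look and compute and a tool call to move; the robot and the scene stay as the last step left them, time stands still between calls to the robot, and variables do not carry over. Pictures are saved under pics/ and viewed, and the job is handed in when it is done.

Besides the shell and the picture viewer there is one more tool, called after "Call:" by a JSON object that holds its "name" and its "arguments". send_rows: Moves the arm, as the interface text tells. Its arguments: {"type":"object","properties":{"deltas":{"type":"array","items":{"type":"array","items":{"type":"array","items":{"type":"number"}}}},"jaw":{"type":"number"},"force":{"type":"number"}},"required":["deltas"]}

```bash
mkdir -p pics
cat > h.py <<'E'
import numpy as np,cv2
from workcell import *
def K(p):
    f=210/np.tan(np.radians(p['vfov'])/2); return f
def save(p,n,boxes=()):
    im=cv2.cvtColor(p['img'],cv2.COLOR_RGB2BGR).copy()
    for b,l in boxes:
        c,r,w,h=b; cv2.rectangle(im,(int(c-w/2),int(r-h/2)),(int(c+w/2),int(r+h/2)),(0,0,255),1); cv2.putText(im,l,(int(c-w/2),int(r-h/2)-2),0,.35,(0,0,255),1)
    cv2.imwrite('pics/'+n+'.png',im)
def rays(p,uv):
    uv=np.atleast_2d(uv).astype(float);f=K(p)
    Km=np.array([[f,0,p['cx']],[0,f,p['cy']],[0,0,1]])
    # undistort: xd = x(1+k1 r^2)
    return cv2.undistortPointsIter(uv.reshape(-1,1,2),Km,np.array([p['k1'],0,0,0,0.]),None,None,(3,50,1e-10)).reshape(-1,2)
def qR(q):
    from scipy.spatial.transform import Rotation
    return Rotation.from_quat([q[1],q[2],q[3],q[0]]).as_matrix()
def RT(p,st=None):
    if 'R' in p: return np.array(p['R']),np.array(p['t'])
    H=np.array(p['hand_eye']);T=np.eye(4);T[:3,:3]=qR(st['orientation']);T[:3,3]=st['tcp_pos']
    M=np.linalg.inv(T@H); return M[:3,:3],M[:3,3]
def onz(p,uv,z,st=None):
    R,t=RT(p,st);s=rays(p,uv);d=np.c_[s,np.ones(len(s))]@R; c=-R.T@t
    return c+d*((z-c[2])/d[:,2])[:,None]
def cloud(p,mask,st=None):
    r,c=np.nonzero(mask&(p['z_map']>0));z=p['z_map'][r,c]
    s=rays(p,np.c_[c,r]);R,t=RT(p,st)
    return (np.c_[s,np.ones(len(s))]*z[:,None]-t)@R
E
python3 - <<'E'
from h import *
s=get_state();print(s)
for n in ['top','scene']:
    p=read_camera(n);print(n,p['vfov'],p['cx'],p['cy'],p['k1'],p['R'],p['t'])
    B=[]
    for o in ['stage','keybox','key_small','key_middle','key_large','press','bird_tail','spool_form','pulley','driver','barrel','pin_jar','collet','stage_grip']:
        L=find_in(p,o)
        for d in L[:2]:
            print(o,round(d['conf'],2),np.round(d['box'],1)); 
        if L:B.append((L[0]['box'],o))
    cv2.imwrite(f'pics/{n}0raw.png',p['img'][:,:,::-1]); save(p,n+'0',B)
    np.save(n+'0.npy',p,allow_pickle=True)
E
```

```text
{'clock': 0.0, 'joint_pos': array([-1.26158245e+00,  3.13979932e-01,  4.50104598e-02,  1.30356691e+00,
       -2.22338622e-05,  1.43119455e+00]), 'qvel': array([ 0.00113937,  0.00060508,  0.00075197, -0.00145317,  0.00030229,
        0.00074809]), 'tau': array([ 7.09088872e-04, -4.80628574e+01,  2.98533922e+01,  1.94901618e-02,
        1.02579168e-04, -7.20829945e-06]), 'tcp_pos': array([ 0.24932801, -0.51759682,  0.23043336]), 'orientation': array([-8.65960583e-04,  9.74925682e-01,  2.22529003e-01, -8.47722859e-05]), 'wrist_force': array([ 0.43334696,  0.01410906, -0.19596098]), 'ft_torque': array([0.00899027, 0.00656415, 0.03532152]), 'finger_gap': 0.08546718260851577}
top 54.70873224075611 281.3008729102159 211.9901498575771 -0.04061512462568678 [[ 0.01089487 -0.999806   -0.01640916]
 [-0.98489138 -0.00789312 -0.17299324]
 [ 0.17283016  0.01804598 -0.98478631]] [-0.05821941  0.54086164  0.87883136]
stage 0.63 [363.6 210.2  29.1  69.2]
keybox 0.68 [140.8 224.1  86.4  48.1]
key_small 0.37 [159.2 213.2   5.7   6.8]
key_large 0.62 [107.7 223.6  13.1  14.9]
press 0.58 [316.7 132.1 142.
[... 882 characters left out ...]
59 [394.4 285.9  90.9  60.1]
key_small 0.66 [392.5 287.6  95.3  60.1]
key_middle 0.57 [396.5 272.4  11.3  14.7]
key_large 0.5 [419.8 285.5  17.1  15. ]
press 0.74 [233.2 220.3  68.7 114.2]
press 0.69 [417.8 287.9  16.1  14.9]
bird_tail 0.79 [317.4 201.7  25.1   7.5]
bird_tail 0.52 [394.  273.4  10.6  10.1]
spool_form 0.82 [331.8 293.5  17.1  25.2]
spool_form 0.69 [376.8 316.6  18.4  13.1]
pulley 0.56 [364.  234.3  18.8  15.6]
pulley 0.26 [211.3 171.6  18.4  20.9]
driver 0.57 [213.8 171.6  18.7  17.7]
driver 0.33 [317.4 200.7  24.4  10.7]
barrel 0.64 [375.7 315.9  14.4  12. ]
pin_jar 0.69 [330.6 319.1  17.3  28.7]
collet 0.52 [282.3 190.2   1.2   8.3]
stage_grip 0.65 [220.2 199.2  20.4  26.3]
```

Run:
```python
import cv2
a=cv2.imread('pics/top0raw.png');cv2.imwrite('pics/t1.png',cv2.resize(a[100:330,80:480],None,fx=2,fy=2,interpolation=cv2.INTER_CUBIC))
a=cv2.imread('pics/scene0raw.png');cv2.imwrite('pics/s1.png',cv2.resize(a[140:350,170:460],None,fx=2.7,fy=2.7,interpolation=cv2.INTER_CUBIC))
```

```text
(no output)
```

View pics/t1.png

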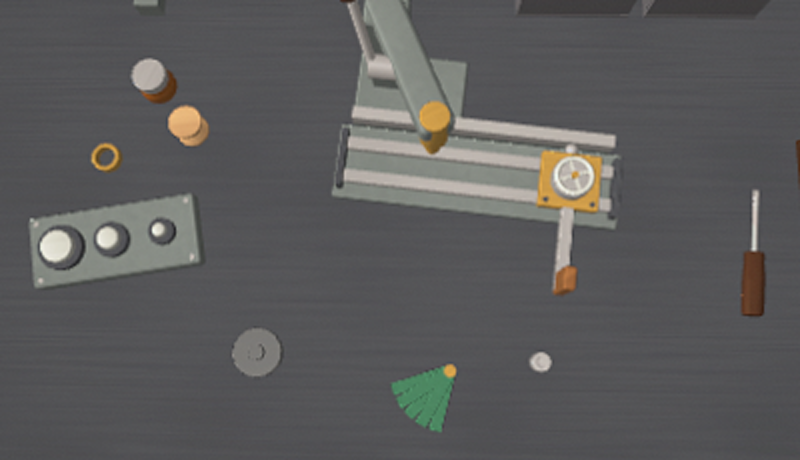

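View pics/s1.png

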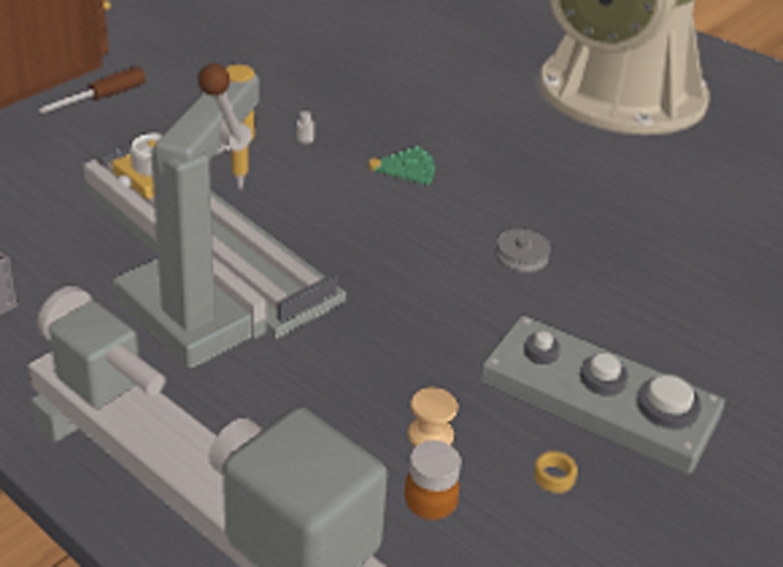

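Top view (2x crop): the keys run large (60,246), middle (110,238), small (162,230) on the box at left. The stage is at the right end of its rails, with the handle tab at (565,278) and the punch at about (433,140).

Run:
```python
from h import *
p=np.load('top0.npy',allow_pickle=True).item()
f=lambda c:(80+np.array(c)/2, )[0]
def full(u,v): return (80+u/2-.25,100+v/2-.25)
img=p['img'].astype(int)
def seg(u,v,w,cond):
    m=np.zeros((420,560),bool);x,y=map(int,full(u,v));m[y-w:y+w+1,x-w:x+w+1]=1
    return m&cond
bright=(img.min(2)>150)
for n,u,v,w in [('large',60,246,12),('mid',110,238,9),('small',162,230,7)]:
    m=seg(u,v,w,bright);c=cloud(p,m);zt=np.percentile(c[:,2],70)
    r,cc=np.nonzero(m);print(n,m.sum(),'zt',zt,'depth med',np.median(c[abs(c[:,2]-zt)<.004],0),'centroid px',cc.mean(),r.mean(),'ray@43',onz(p,[(cc.mean(),r.mean())],.043))
    c2=c[abs(c[:,2]-zt)<.005];print('  mid',(c2.max(0)+c2.min(0))/2,np.ptp(c2,0))
# tab
m=seg(565,278,16,(img[...,0]-img[...,2]>50))
c=cloud(p,m);print('tab',len(c),np.median(c,0),c.min(0),c.max(0))
top=c[c[:,2]>.085];print('tabtop',len(top),top.mean(0),top.min(0),top.max(0))
# stage plate corners px at z?
for n,u,v,z in [('bar L',355,112,.0),('bar R',613,140,0),('railL',345,174,0),('railR',610,206,0),('arm',569,215,.04),('arm2',562,268,.04),('punch top',434,115,.0),('ball',571,150,0),('wheel',574,176,0),('baseFL',335,193,0),('baseFR',616,226,0)]:
    x,y=map(round,full(u,v));mm=np.zeros((420,560),bool);mm[y-1:y+2,x-1:x+2]=1
    print(n,np.round(np.median(cloud(p,mm),0),4))
for u,v in [(32,218),(190,195),(201,262),(38,287)]:
    print('box',onz(p,[full(u,v)],.025))
```

```text
large 196 zt 0.04819595181785591 depth med [0.51257881 0.34734675 0.04729423] centroid px 107.00510204081633 222.2091836734694 ray@43 [[0.51480132 0.3499147  0.043     ]]
  mid [0.51379146 0.34739908 0.0478431 ] [0.03511799 0.03657013 0.00789899]
mid 85 zt 0.04760530162685627 depth med [0.52450671 0.28752117 0.04671371] centroid px 132.9764705882353 218.4470588235294 ray@43 [[0.52414616 0.28938544 0.043     ]]
  mid [0.52332239 0.28682514 0.04825994] [0.02140392 0.02249363 0.00867682]
small 30 zt 0.048334642632575586 depth med [0.53399096 0.23015327 0.0472068 ] centroid px 158.36666666666667 214.36666666666667 ray@43 [[0.53419124 0.23055634 0.043     ]]
  mid [0.53329202 0.22887237 0.04673624] [0.01219423 0.01209568 0.00637027]
tab 123 [ 0.47550878 -0.22854415  0.09312774] [ 0.46465595 -0.23764233  0.03245225] [ 0.48908938 -0.22506763  0.0993088 ]
tabtop 75 [ 0.4767783  -0.23131039  0.09449997] [ 0.46531944 -0.23764233  0.0855878 ] [ 0.48908938 -0.22506763  0.0993088 ]
bar L [0.6758 0.0058 0.0409]
bar R [ 0.6451 -0.2966  0.0398]
railL [0.6044 0.0172 0.0256]
railR [ 0.5686 -0.2952  0.0243]
arm [ 0.5556 -0.2432  0.0388]
arm2 [ 0.4882 -0.2274  0.0813]
punch top [ 0.615  -0.0848  0.2258]
ball [ 0.6318 -0.2472  0.0388]
wheel [ 0.5935 -0.2451  0.0689]
baseFL [0.5855 0.0301 0.0116]
baseFR [ 0.5486 -0.3068  0.003 ]
box [[0.54947246 0.38832164 0.025     ]]
box [[0.57858185 0.19985366 0.025     ]]
box [[0.49890567 0.18239119 0.025     ]]
box [[0.46749682 0.37373575 0.025     ]]
```

Call:
{"name": "send_rows", "arguments": {"deltas": [[[1.4,3.7,0,0,0,7.4],[2.8,7.4,0,0,0,14.8],[4.2,11.1,0,0,0,22.2],[5.6,14.8,0,0,0,29.6],[7,18.5,0,0,0,37],[8.4,22.2,0,0,0,44.4],[9.8,25.9,0,0,0,51.8],[11.2,29.6,0,0,0,59.2],[12.6,33.3,0,0,0,66.6],[14,37,0,0,0,74]]], "jaw": -1, "force": 40}}

```text
clock: 2.5
tcp_pos: [0.3899, -0.1466, 0.2316]
orientation: [0.001, 0.643, 0.766, 0.0]
wrist_force: [0.5, -0.9, 0.1]
finger_gap: 0.0002
```

Call:
{"name": "send_rows", "arguments": {"deltas": [[[1.4,3.7,0,0,0,7.4],[2.8,7.4,0,0,0,14.8],[4.2,11.1,0,0,0,22.2],[5.6,14.8,0,0,0,29.6],[7,18.5,0,0,0,37],[8.4,22.2,0,0,0,44.4],[9.8,25.9,0,0,0,51.8],[11.2,29.6,0,0,0,59.2],[12.6,33.3,0,0,0,66.6],[14,37,0,0,0,74],[14,37,0,0,0,74],[14,37,0,0,0,74]]]}}

```text
clock: 3.7
tcp_pos: [0.5292, 0.2225, 0.2308]
orientation: [-0.0, 0.055, 0.999, -0.0]
wrist_force: [0.3, 0.3, -0.1]
finger_gap: -0.0002
```

Run:
```python
from h import *
s=get_state();p=read_camera('wrist')
for k in ['clock','tcp_pos','orientation','joint_pos','wrist_force','finger_gap']:print(k,np.round(s[k],4))
print(p['vfov'],np.round(p['hand_eye'],3));B=[]
for o in ['key_small','key_middle','key_large']:
    for d in find_in(p,o)[:3]:
        print(o,round(d['conf'],2),np.round(d['box'],1),onz(p,[d['box'][:2]],.043,s));B.append((d['box'],o))
save(p,'w1',B);cv2.imwrite('pics/w1raw.png',p['img'][:,:,::-1]);np.save('w1.npy',(p,s),allow_pickle=True)
```

```text
clock 3.7
tcp_pos [0.5292 0.2225 0.2308]
orientation [-5.000e-04  5.450e-02  9.985e-01 -3.000e-04]
joint_pos [ 2.5830e-01  3.1250e-01  4.3800e-02  1.3032e+00 -3.0000e-04  3.6740e-01]
wrist_force [ 0.288   0.3406 -0.0812]
finger_gap -0.0002
64.2393915307672 [[ 0.    -0.958 -0.286  0.074]
 [ 1.     0.    -0.001 -0.001]
 [ 0.001 -0.286  0.958 -0.142]
 [ 0.     0.     0.     1.   ]]
key_small 0.78 [287.1 189.8  12.4  12.7] [[0.5334672  0.23012795 0.043     ]]
key_middle 0.86 [343.2 176.3  29.5  22. ] [[0.52570476 0.28741249 0.043     ]]
key_large 0.72 [402.2 161.5  40.5  33.4] [[0.51694051 0.34708125 0.043     ]]
key_large 0.64 [ 65.2 337.5 127.4  67.8] [[ 0.68663022 -0.05620529  0.043     ]]
```

View pics/w1.png

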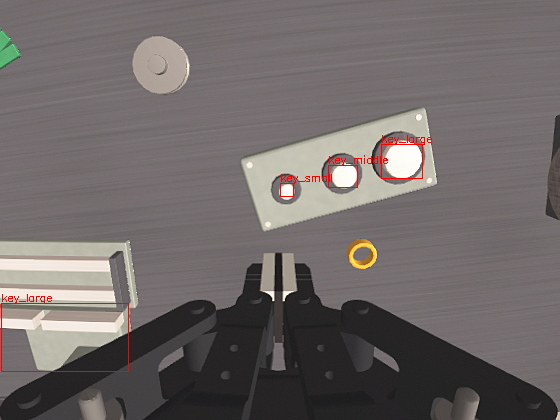

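The wrist view shows small (287,190), middle (343,176) and large (402,162), within 2–3 mm of the top-view estimates. The second key_large hit at (65,337) is part of the rails, so I'm ignoring it. Going to the small key.

Call:
{"name": "send_rows", "arguments": {"deltas": [[[0.5,0.75,-4,0,0,0],[0.5,0.75,-8,0,0,0],[0.5,0.75,-12,0,0,0],[0.5,0.75,-16,0,0,0],[0.5,0.75,-17.8,0,0,0],[0.5,0.75,-17.8,0,0,0]]]}}

```text
clock: 4.5
tcp_pos: [0.5318, 0.2275, 0.0504]
orientation: [-0.003, 0.056, 0.998, -0.001]
wrist_force: [0.6, -0.4, -0.0]
finger_gap: 0.0
```

Call:
{"name": "send_rows", "arguments": {"deltas": [[[0,0,-0.2,0,0,0],[0,0,-0.4,0,0,0],[0,0,-0.6,0,0,0],[0,0,-0.8,0,0,0],[0,0,-1.0,0,0,0],[0,0,-1.1,0,0,0],[0,0,-1.1,0,0,0]]]}}

```text
clock: 5.2
tcp_pos: [0.5355, 0.2296, 0.0429]
orientation: [0.001, 0.055, 0.998, 0.0]
wrist_force: [1.3, -0.7, 4.3]
finger_gap: 0.0003
```

Call:
{"name": "send_rows", "arguments": {"deltas": [[[0,0,-0.05,0,0,0],[0,0,-0.1,0,0,0],[0,0,-0.1,0,0,0]]]}}

```text
clock: 5.5
tcp_pos: [0.5354, 0.2296, 0.0418]
orientation: [0.001, 0.055, 0.998, 0.0]
wrist_force: [3.4, 0.5, 4.3]
finger_gap: -0.0001
```

Run:
```python
from h import *
s=get_state();p=read_camera('wrist');print(s['tcp_pos'],s['wrist_force'])
for i in range(4):
    q=read_camera('top');s=get_state();print(s['tcp_pos'],np.round(s['wrist_force'],2))
cv2.imwrite('pics/w2.png',p['img'][:,:,::-1])
```

```text
[0.53542212 0.22960738 0.04177163] [3.38653351 0.49983088 4.28208509]
[0.53527429 0.22955475 0.04170021] [ 3.39 -0.07  4.09]
[0.53512228 0.22956305 0.04164668] [3.26 0.55 4.43]
[0.53498683 0.22958158 0.04158577] [2.62 0.17 3.95]
[0.53490803 0.22953689 0.04154712] [3.55 0.64 4.08]
```

View pics/w2.png

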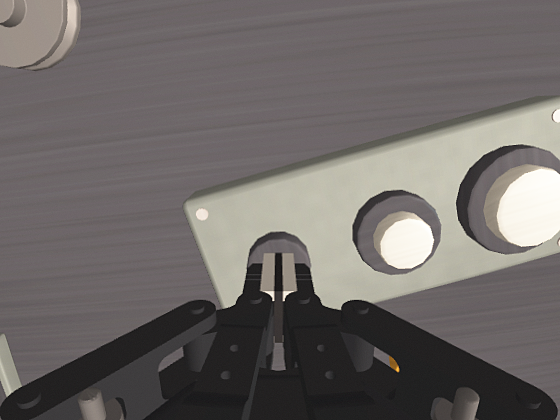

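Call:
{"name": "send_rows", "arguments": {"deltas": [[[0,0,-0.1,0,0,0],[0,0,-0.15,0,0,0],[0,0,-0.15,0,0,0]]]}}

```text
clock: 6.05
tcp_pos: [0.535, 0.2296, 0.041]
orientation: [0.001, 0.055, 0.998, 0.0]
wrist_force: [1.3, -0.9, 11.0]
finger_gap: -0.0002
```

Call:
{"name": "send_rows", "arguments": {"deltas": [[[0,0,-0.1,0,0,0],[0,0,-0.15,0,0,0],[0,0,-0.15,0,0,0]]]}}

```text
clock: 6.35
tcp_pos: [0.535, 0.2296, 0.0408]
orientation: [0.001, 0.055, 0.999, 0.0]
wrist_force: [-1.8, -0.5, 19.4]
finger_gap: -0.0
```

The small key is fully down: there is a hard stop at z 0.041, so its top was at about 0.047, as the depth map said. On to the middle key.

Call:
{"name": "send_rows", "arguments": {"deltas": [[[0,0,1.5,0,0,0],[0,0,3.0,0,0,0],[-0.3,2,3.0,0,0,0],[-0.6,4,3.0,0,0,0],[-0.95,5.8,3.0,0,0,0],[-0.95,5.8,3.0,0,0,0],[-0.95,5.8,2.0,0,0,0],[-0.95,5.8,1.3,0,0,0],[-0.95,5.8,1.3,0,0,0]]]}}

```text
clock: 7.25
tcp_pos: [0.5234, 0.286, 0.0491]
orientation: [-0.002, 0.055, 0.998, -0.001]
wrist_force: [0.7, 0.8, -0.8]
finger_gap: 0.0001
```

Call:
{"name": "send_rows", "arguments": {"deltas": [[[0,0,-0.2,0,0,0],[0,0,-0.4,0,0,0],[0,0,-0.6,0,0,0],[0,0,-0.8,0,0,0],[0,0,-1.0,0,0,0],[0,0,-1.1,0,0,0],[0,0,-1.2,0,0,0],[0,0,-1.2,0,0,0]]]}}

```text
clock: 8.05
tcp_pos: [0.5253, 0.2871, 0.0409]
orientation: [0.001, 0.055, 0.998, -0.0]
wrist_force: [-3.6, -4.5, 12.6]
finger_gap: -0.0
```

Middle key bottomed out at 12.6 N. Now the large one.

Call:
{"name": "send_rows", "arguments": {"deltas": [[[0,0,1.5,0,0,0],[0,0,3.0,0,0,0],[-0.3,2,3.0,0,0,0],[-0.6,4,3.0,0,0,0],[-0.95,6.0,3.0,0,0,0],[-0.95,6.0,3.0,0,0,0],[-0.95,6.0,2.0,0,0,0],[-0.95,6.0,1.3,0,0,0],[-0.95,6.0,1.3,0,0,0]]]}}

```text
clock: 8.95
tcp_pos: [0.5143, 0.346, 0.0503]
orientation: [-0.002, 0.055, 0.998, -0.001]
wrist_force: [0.1, 0.6, -0.3]
finger_gap: -0.0001
```

Call:
{"name": "send_rows", "arguments": {"deltas": [[[0,0,-0.2,0,0,0],[0,0,-0.4,0,0,0],[0,0,-0.6,0,0,0],[0,0,-0.8,0,0,0],[0,0,-1.0,0,0,0],[0,0,-1.1,0,0,0],[0,0,-1.2,0,0,0],[0,0,-1.2,0,0,0]]]}}

```text
clock: 9.75
tcp_pos: [0.5158, 0.3472, 0.0411]
orientation: [0.001, 0.055, 0.998, -0.0]
wrist_force: [-0.8, -2.7, 7.0]
finger_gap: 0.0001
```

Call:
{"name": "send_rows", "arguments": {"deltas": [[[0,0,-0.1,0,0,0],[0,0,-0.15,0,0,0],[0,0,-0.15,0,0,0]]]}}

```text
clock: 10.05
tcp_pos: [0.5159, 0.3472, 0.0409]
orientation: [0.001, 0.055, 0.998, 0.0]
wrist_force: [-4.2, -4.4, 14.7]
finger_gap: -0.0001
```

Call:
{"name": "send_rows", "arguments": {"deltas": [[[0,0,4,0,0,0],[0,0,8.5,0,0,0],[0,0,13,0,0,0],[-1,-2,17,0,0,0],[-2,-6.5,18,0,0,0],[-3,-11,18,0,0,0],[-4,-15.5,18,0,0,0],[-5,-20,18,0,0,0],[-5.5,-24.5,18,0,0,0],[-6,-29,18,0,0,0]]], "jaw": 1}}

```text
clock: 11.05
tcp_pos: [0.4549, 0.0563, 0.2187]
orientation: [0.0, 0.054, 0.999, 0.0]
wrist_force: [0.6, 0.6, 0.8]
finger_gap: 0.0857
```

Call:
{"name": "send_rows", "arguments": {"deltas": [[[0,-4.5,0,0,0,0],[0,-9,0,0,0,0],[0,-13.5,0,0,0,0],[0,-18,0,0,0,0],[0,-22,0,0,0,0],[0,-25,0,0,0,0],[0,-25,0,0,0,0]]]}}

```text
clock: 11.75
tcp_pos: [0.4558, -0.1959, 0.2183]
orientation: [0.0, 0.057, 0.998, -0.0]
wrist_force: [-0.7, 0.5, 0.0]
finger_gap: 0.0855
```

Run:
```python
from h import *
s=get_state();p=read_camera('wrist')
for k in ['clock','tcp_pos','orientation','joint_pos','wrist_force','finger_gap']:print(k,np.round(s[k],4))
img=p['img'].astype(int)
for d in silhouettes(p,'stage_grip')[:2]:
    print(d['conf'],d['box']); 
B=[(d['box'],'g') for d in find_in(p,'stage')[:2]]
save(p,'w3',B);np.save('w3.npy',(p,s),allow_pickle=True)
q=read_camera('top');save(q,'t3');np.save('t3.npy',q,allow_pickle=True)
```

```text
clock 11.75
tcp_pos [ 0.4558 -0.1959  0.2183]
orientation [ 3.000e-04  5.710e-02  9.984e-01 -2.000e-04]
joint_pos [-0.5679  0.1647 -0.1791  1.2262  0.     -0.4537]
wrist_force [-0.6801  0.5301  0.0089]
finger_gap 0.0855
0.69 [248.4, 274.2, 61.5, 152.2]
0.28 [257.9, 120.8, 21.7, 22.7]
```

View pics/w3.png

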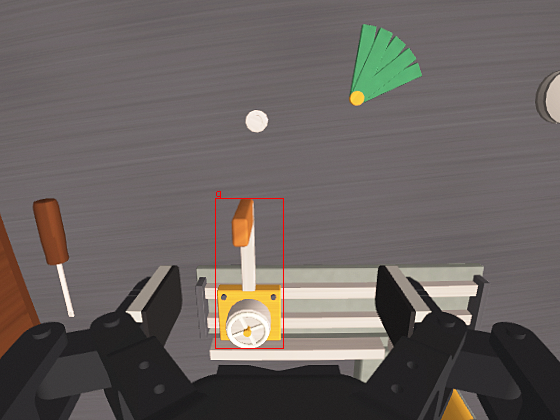

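The wrist view shows the handle tab at about (243,222), the wheel at (248,323), and the rails below it. The stage has not moved.

```bash
python3 - <<'E'
from h import *
p,s=np.load('w3.npy',allow_pickle=True)
img=p['img'].astype(int)
m=(img[...,0]-img[...,2]>60);w=np.zeros_like(m);w[190:255,225:262]=1
c=cloud(p,m&w,s);print(len(c))
zt=np.percentile(c[:,2],90);print('zt',zt)
t=c[c[:,2]>zt-.006];print(t.mean(0),t.min(0),t.max(0))
a=cv2.minAreaRect((t[:,:2]*1000).astype(np.float32));print(a)
# wheel & rails
def pt(u,v): 
    q=np.zeros_like(m);q[v-2:v+3,u-2:u+3]=1;return np.round(np.median(cloud(p,q,s),0),4)
for u,v in [(248,262),(248,328),(300,290),(460,288),(300,322),(460,317),(290,352),(230,355)]: print(u,v,pt(u,v))
# bar lines direction using top picture
E
python3 - <<'E'
import cv2
a=cv2.imread('pics/t3.png');cv2.imwrite('pics/t3c.png',cv2.resize(a[100:260,230:430],None,fx=4,fy=3.75,interpolation=cv2.INTER_CUBIC))
E
```

```text
842
zt 0.09489220720026456
[ 0.47644939 -0.23154959  0.09391251] [ 0.46448758 -0.23971652  0.08902644] [ 0.49017122 -0.22410625  0.09607857]
((477.0489196777344, -232.02442932128906), (14.027508735656738, 24.74237060546875), 81.75115203857422)
248 262 [ 0.5318 -0.2375  0.0386]
248 328 [ 0.5937 -0.244   0.0658]
300 290 [ 0.5803 -0.1861  0.0228]
460 288 [ 0.6007 -0.0008  0.0225]
300 322 [ 0.6227 -0.19    0.0234]
460 317 [6.384e-01 4.000e-04 2.300e-02]
290 352 [ 0.6513 -0.2053  0.0388]
230 355 [ 0.6479 -0.2754  0.0389]
```

View pics/t3c.png

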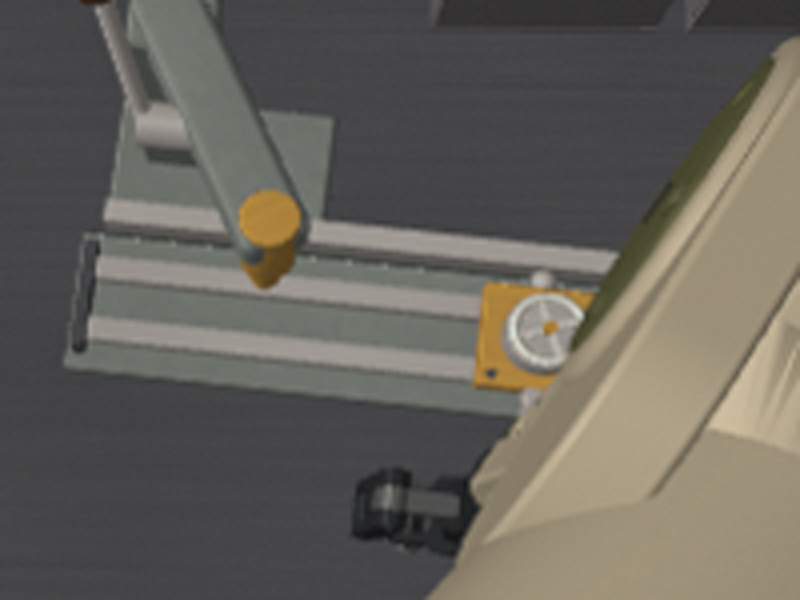

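Call:
{"name": "send_rows", "arguments": {"deltas": [[[1,-1.8,0,0,0,0],[2.1,-3.55,-1,0,0,0],[2.1,-3.55,-4,0,0,0],[2.1,-3.55,-8,0,0,0],[2.1,-3.55,-12,0,0,0],[2.1,-3.55,-14.5,0,0,0],[2.1,-3.55,-16.2,0,0,0],[2.1,-3.55,-16.2,0,0,0],[2.1,-3.55,-16.2,0,0,0]]]}}

```text
clock: 12.85
tcp_pos: [0.4767, -0.227, 0.0572]
orientation: [-0.0, 0.054, 0.999, 0.0]
wrist_force: [0.5, -1.1, -0.6]
finger_gap: 0.0853
```

Call:
{"name": "send_rows", "arguments": {"deltas": [[[0,0,0,0,0,0],[0,0,0,0,0,0],[0,0,0,0,0,0],[0,0,0,0,0,0],[0,0,0,0,0,0],[0,0,0,0,0,0],[0,0,0,0,0,0],[0,0,0,0,0,0]]], "jaw": -1, "force": 60}}

```text
clock: 13.65
tcp_pos: [0.4766, -0.2289, 0.0575]
orientation: [0.0, 0.055, 0.998, -0.001]
wrist_force: [-3.1, -2.4, 6.0]
finger_gap: 0.0134
```

Call:
{"name": "send_rows", "arguments": {"deltas": [[[0.1,1,0,0,0,0],[0.2,2,0,0,0,0],[0.32,3,0,0,0,0],[0.42,4,0,0,0,0]]]}}

```text
clock: 14.05
tcp_pos: [0.481, -0.19, 0.0575]
orientation: [0.0, 0.056, 0.998, -0.002]
wrist_force: [-2.8, -7.2, 3.9]
finger_gap: 0.0134
```

Call:
{"name": "send_rows", "arguments": {"deltas": [[[0.11,1,0,0,0,0],[0.21,2,0,0,0,0],[0.32,3,0,0,0,0],[0.42,4,0,0,0,0],[0.53,5,0,0,0,0],[0.64,6,0,0,0,0],[0.74,7,0,0,0,0],[0.8,7.5,0,0,0,0],[0.8,7.5,0,0,0,0]]]}}

```text
clock: 14.95
tcp_pos: [0.4895, -0.1127, 0.0575]
orientation: [0.001, 0.055, 0.999, 0.0]
wrist_force: [-0.0, 1.7, 6.5]
finger_gap: 0.0133
```

Run:
```python
from h import *
p=read_camera('scene');s=get_state();q=read_camera('top')
print(s['tcp_pos'],s['wrist_force'])
a=p['img'][:,:,::-1];cv2.imwrite('pics/s4.png',cv2.resize(a[150:290,180:330],None,fx=4,fy=4,interpolation=cv2.INTER_CUBIC))
a=q['img'][:,:,::-1];cv2.imwrite('pics/t4.png',cv2.resize(a[100:260,230:430],None,fx=4,fy=3.75,interpolation=cv2.INTER_CUBIC))
# punch from scene: tip
np.save('s4.npy',p,allow_pickle=True);np.save('t4.npy',q,allow_pickle=True)
```

```text
[ 0.48952418 -0.11271864  0.05746923] [0.45283217 2.0927142  6.45519957]
```

View pics/s4.png

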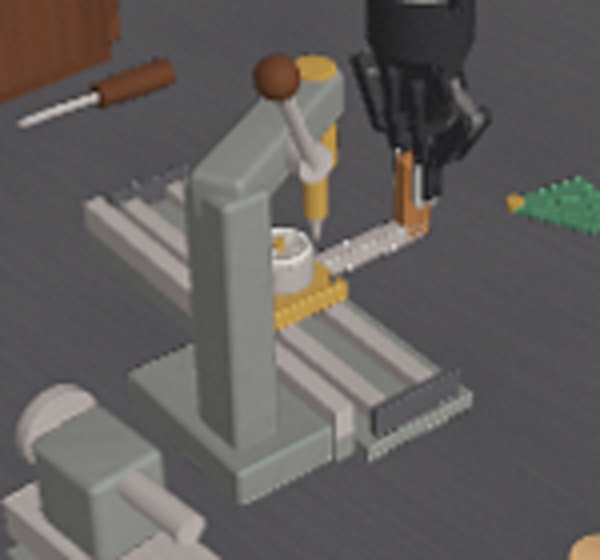

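View pics/t4.png

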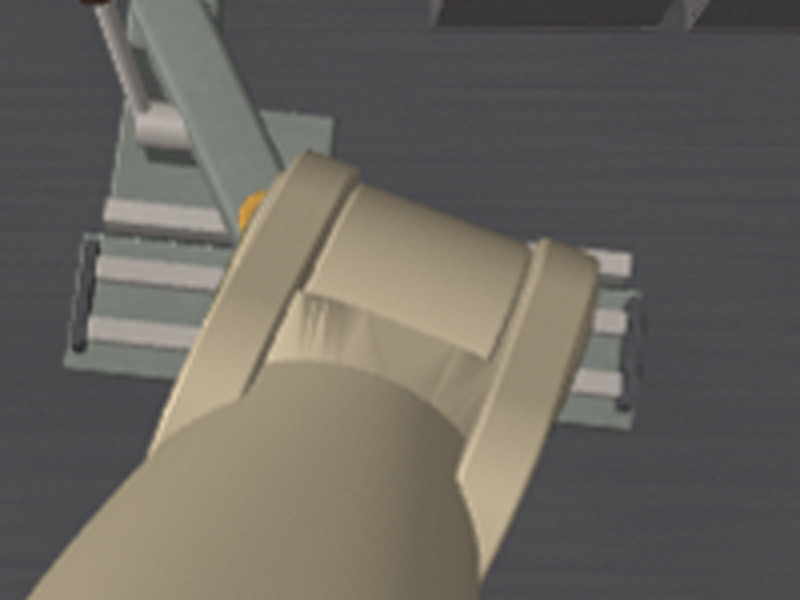

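The scene view shows the stage moving with the hand. The punch tip at (318,235) is still a few cm ahead of the wheel at (288,250), and the arm is clear of the press.

Call:
{"name": "send_rows", "arguments": {"deltas": [[[0.08,0.7,0,0,0,0],[0.16,1.4,0,0,0,0],[0.22,2.0,0,0,0,0],[0.22,2.0,0,0,0,0]]]}}

```text
clock: 15.45
tcp_pos: [0.4917, -0.0929, 0.0575]
orientation: [0.001, 0.055, 0.999, 0.0]
wrist_force: [1.7, 1.1, 6.1]
finger_gap: 0.0135
```

Call:
{"name": "send_rows", "arguments": {"deltas": [[[0.03,0.25,0,0,0,0],[0.05,0.5,0,0,0,0]]]}}

```text
clock: 15.65
tcp_pos: [0.4921, -0.0895, 0.0575]
orientation: [0.001, 0.055, 0.998, -0.001]
wrist_force: [-0.2, -7.6, 4.5]
finger_gap: 0.0131
```

Call:
{"name": "send_rows", "arguments": {"deltas": [[[0.02,0.2,0,0,0,0],[0.04,0.4,0,0,0,0]]]}}

```text
clock: 15.85
tcp_pos: [0.4925, -0.0856, 0.0575]
orientation: [0.001, 0.055, 0.998, -0.001]
wrist_force: [-0.5, -5.1, 5.4]
finger_gap: 0.0134
```

Call:
{"name": "send_rows", "arguments": {"deltas": [[[0.01,0.15,0,0,0,0],[0.03,0.3,0,0,0,0]]]}}

```text
clock: 16.05
tcp_pos: [0.4929, -0.0826, 0.0575]
orientation: [0.001, 0.055, 0.998, -0.001]
wrist_force: [-1.5, -5.5, 5.5]
finger_gap: 0.0136
```

Call:
{"name": "send_rows", "arguments": {"deltas": [[[0.02,0.15,0,0,0,0],[0.03,0.3,0,0,0,0]]]}}

```text
clock: 16.25
tcp_pos: [0.4932, -0.0796, 0.0575]
orientation: [0.001, 0.055, 0.998, -0.001]
wrist_force: [-1.0, -6.3, 5.8]
finger_gap: 0.0131
```

Call:
{"name": "send_rows", "arguments": {"deltas": [[[0.02,0.15,0,0,0,0],[0.03,0.3,0,0,0,0]]]}}

```text
clock: 16.45
tcp_pos: [0.4936, -0.0765, 0.0575]
orientation: [0.001, 0.055, 0.998, -0.001]
wrist_force: [-0.2, -5.8, 4.4]
finger_gap: 0.0132
```

Call:
{"name": "send_rows", "arguments": {"deltas": [[[0.01,0.1,0,0,0,0],[0.02,0.2,0,0,0,0]]]}}

```text
clock: 16.65
tcp_pos: [0.4939, -0.074, 0.0575]
orientation: [0.001, 0.055, 0.998, -0.001]
wrist_force: [1.3, -2.5, 4.7]
finger_gap: 0.0133
```

Call:
{"name": "send_rows", "arguments": {"deltas": [[[0.01,0.1,0,0,0,0]]]}}

```text
clock: 16.75
tcp_pos: [0.494, -0.0727, 0.0575]
orientation: [0.001, 0.055, 0.998, -0.0]
wrist_force: [0.5, -2.4, 5.0]
finger_gap: 0.0134
```

Call:
{"name": "send_rows", "arguments": {"deltas": [[[0.01,0.1,0,0,0,0]]]}}

```text
clock: 16.85
tcp_pos: [0.4941, -0.0713, 0.0575]
orientation: [0.001, 0.055, 0.998, 0.0]
wrist_force: [1.0, -1.2, 5.6]
finger_gap: 0.0135
```

Call:
{"name": "send_rows", "arguments": {"deltas": [[[0.01,0.1,0,0,0,0]]]}}

```text
clock: 16.95
tcp_pos: [0.4942, -0.0704, 0.0575]
orientation: [0.001, 0.055, 0.998, -0.0]
wrist_force: [0.4, -3.1, 4.9]
finger_gap: 0.0131
```

Call:
{"name": "send_rows", "arguments": {"deltas": [[[0.01,0.1,0,0,0,0]]]}}

```text
clock: 17.05
tcp_pos: [0.4943, -0.07, 0.0575]
orientation: [0.001, 0.055, 0.998, -0.001]
wrist_force: [-0.1, -6.1, 4.8]
finger_gap: 0.0134
```

Call:
{"name": "send_rows", "arguments": {"deltas": [[[0.01,0.1,0,0,0,0]]]}}

```text
clock: 17.15
tcp_pos: [0.4943, -0.0697, 0.0575]
orientation: [0.001, 0.055, 0.998, -0.002]
wrist_force: [-0.3, -10.5, 4.8]
finger_gap: 0.0129
```

Call:
{"name": "send_rows", "arguments": {"deltas": [[[0.01,0.1,0,0,0,0]]]}}

```text
clock: 17.25
tcp_pos: [0.4943, -0.0695, 0.0575]
orientation: [0.001, 0.056, 0.998, -0.002]
wrist_force: [-0.9, -13.4, 4.4]
finger_gap: 0.0133
```

The hand has stalled at y -0.0697 and the force is climbing, so the ball is in the notch. I'll ease the push back to near zero.

Call:
{"name": "send_rows", "arguments": {"deltas": [[[-0.01,-0.15,0,0,0,0],[-0.03,-0.28,0,0,0,0],[-0.03,-0.28,0,0,0,0],[-0.03,-0.28,0,0,0,0]]]}}

```text
clock: 17.65
tcp_pos: [0.4943, -0.0701, 0.0575]
orientation: [0.001, 0.055, 0.998, 0.0]
wrist_force: [1.7, -0.7, 5.2]
finger_gap: 0.0137
```

Run:
```python
from h import *
p=read_camera('scene');w=read_camera('wrist');s=get_state()
for k in ['clock','tcp_pos','wrist_force','qvel','finger_gap']:print(k,np.round(s[k],4))
a=p['img'][:,:,::-1];cv2.imwrite('pics/s5.png',cv2.resize(a[150:290,180:330],None,fx=4,fy=4,interpolation=cv2.INTER_CUBIC))
save(w,'w5')
# punch top centre from initial top image
q=np.load('top0.npy',allow_pickle=True).item();i=q['img'].astype(int)
m=(i[...,0]-i[...,2]>60);z=np.zeros_like(m);z[148:182,285:310]=1
c=cloud(q,m&z);t=c[c[:,2]>.215];r=cv2.minEnclosingCircle((t[:,:2]*1000).astype(np.float32));print(len(t),t.mean(0),r)
```

```text
clock 17.75
tcp_pos [ 0.4942 -0.0701  0.0575]
wrist_force [ 1.8102 -1.7868  5.399 ]
qvel [ 0.      0.0015  0.0013 -0.0003  0.      0.0007]
finger_gap 0.0132
197 [ 0.61303076 -0.08484581  0.2244087 ] ((613.6256103515625, -85.29554748535156), 15.888439178466797)
```

View pics/s5.png

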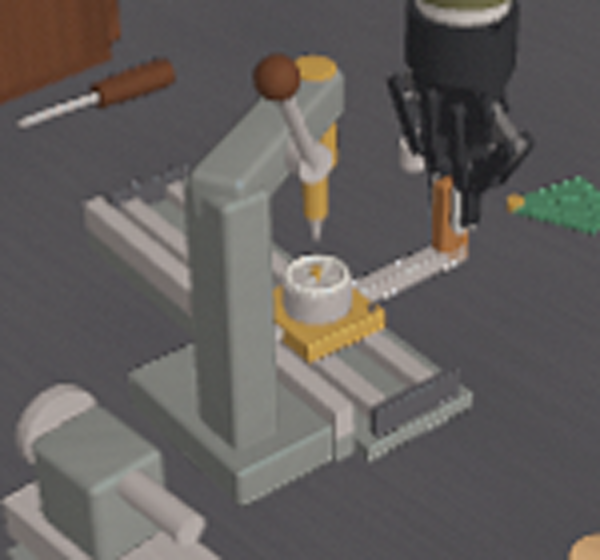

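View pics/w5.png

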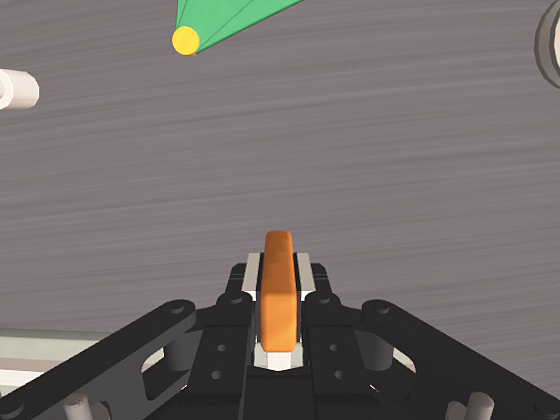

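The scene view shows the wheel at (318,275) straight under the punch tip at (317,238). The wrist view shows the handle tab at (279,290), centred between the pads. Letting it settle, then handing in.

Call:
{"name": "send_rows", "arguments": {"deltas": [[[0,0,0,0,0,0],[0,0,0,0,0,0],[0,0,0,0,0,0],[0,0,0,0,0,0],[0,0,0,0,0,0]]]}}

```text
clock: 18.25
tcp_pos: [0.4943, -0.0701, 0.0575]
orientation: [0.001, 0.055, 0.998, 0.0]
wrist_force: [1.4, -0.7, 5.8]
finger_gap: 0.0134
```

Run:
```python
from h import *
s=get_state();print(s['clock'],s['tcp_pos'],s['wrist_force']);print(hand_in())
```

```text
18.25 [ 0.49425152 -0.07007873  0.05745791] [ 1.35095568 -0.65286798  5.82583272]
the job is handed in; nothing more can be done
None
```

The job is handed in at 18.25 s: the stage is at rest in the notch and the gripper is still holding the handle.

- **Keys:** I pressed small, then middle, then large, each down to its hard stop at z about 0.041, with peak forces of 19, 13 and 15 N. The stage moved freely afterwards, so the lock had released.
- **Slide and notch:** I gripped the handle at 60 N and slid the stage about 0.16 m. The drag fell from about 6 N to 1–2 N, then the hand stalled at y about -0.070 m and the push rose to 13 N. I took that as the ball seating, and eased the push back to under 1 N along the rails.
- **Last checks:** The arm was still (y -0.0701 before and after settling), and the handle was held with a 13.4 mm gap between the fingers. The scene camera showed the balance wheel straight under the punch, and I touched none of the loose parts.

Some readings disagreed or were left unchecked:
- **Key height:** The key tops were at about 47 mm, not the 43 mm the dimensions imply. I used the force readings to judge the presses.
- **Notch force:** I never saw the described 1–3 N pull clearly change sign, only the drop in drag. I did not test the notch by pulling the stage backward.
- **Wrist load:** A steady vertical force of about 6 N remained on the wrist after gripping.

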